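Lean the long shelf board on the packing stand

ROBOT

A 6-joint arm with a two-finger parallel gripper is mounted at the origin on the work surface. World frame = base frame: x ahead of the robot, y to its left, z up, the work surface at z = 0. Lengths are in m, angles in rad, forces in N, time in s.
With the tool pointing down it reaches from about 0.25 to 0.725 m from the base axis. Payload 9.7 kg.
Tool frame: the origin (TCP) lies at the very end of the fingers, on their centre line; the grasp point (between the pads) lies arm.tcp_to_grasp behind it (arm.tcp_to_grasp is the distance from the TCP to the grasp point, in m); z points along the fingers, y is the direction in which the jaws open and shut (so a half turn about z gives the same grasp; the last joint's range is limited). The gripper opens to 85 mm and grips with 20 to 120 N. Pads are 22 mm wide; open, the fingers measure 114 mm over their backs; the gripper's body (76 mm by 85 mm) begins 54 mm behind the grasp point. The pads swing forward as they close: fully open they stand 13 mm farther back than shut.
Start: joints at [1.323, 0.087, 0.176, 1.66, 0, 1.571], TCP at [0.135, 0.533, 0.231] pointing down, gripper open.
Joint ranges: [-3.13, 3.13], [-0.85, 1.81], [-1.15, 1.24], [-2.2, 2.28], [-1.44, 1.52], [-3.14, 3.14]. Speed limits (rad/s): [2.22, 2.22, 2.57, 3.14, 3.14, 3.14].

INTERFACE

Orientations are given as a rotation vector (axis times angle).
In Python, from workcell import arm, release, grasp, inverse_kinematics, telemetry, vision, job gives the robot as it stands. Calls block until the motion is done:
- arm.move_pose(position, orientation): joint-space move of the TCP to a pose.
- arm.servo_line(position, speed=0.15, rotation=None): straight line of the TCP; rotation=None keeps the orientation; speed is the mean speed in m/s.
- arm.set_joints(angles): joint-space move.
- release() and grasp(strength=None): open the fingers fully, or close them until they stop; strength is the grip in N (None keeps the last).
- arm.pause(seconds).
- inverse_kinematics(position, orientation): joint angles nearest the present ones, or None.
- telemetry.observe(): the state.
- vision.capture(name): name is "side" or "top"; returns a dict with "img" (384x512x3 uint8, red, green, blue), "camera_matrix" (3x3 intrinsics, pixels), "rvec" (rotation vector, rad) and "tvec" (3), from world to camera coordinates, as OpenCV has them. Camera axes: x right, y down, z forward; pixel columns grow to the right and rows downward; lengths in m; the calibration is good to about 2 mm. A picture is of the moment at which its call begins. There is no depth.
A pose or a line that the arm cannot do raises arm.MotionError and nothing moves.
- job.finish_job(): hands the job in, once; it reports no verdict.
Trained networks look in a picture, given as the dict that the camera call returned (one of the last four; its "shot" number tells which), for a name from the list of things; names that differ only in an ending like _2 or _b are one class to them, and where a whole thing is asked for, a point or a joint stands for the part that bears it (a point fixed in the world has none). Each returns a list of dicts, best first, with "p" (0 to 1); they miss things now and then, are a little off and sometimes report something else, mostly with a low value. They report only what shows in the picture. A call takes as long as a camera call.
- vision.recognise(picture, thing): "extent" ([left, top, right, bottom] in pixels, round what is visible of it).
- vision.place_of(picture, thing): "position" ([row, column] in pixels: a listed point, or the origin of a listed thing).
The state is a dict: "t": time; "joint_pos": joint angles; "joint_velocities": joint speeds; "effort": joint torques, N m; "tool_pos": TCP position; "eef_rot": TCP orientation; "ft_force": force on the tool from outside, world axes, zero at the start; "ft_torque": the same for the moment, N m; "gripper_width": finger opening in m.
Only numpy, scipy, OpenCV 4.12 (cv2) and the standard library are available. Lean on these libraries where they do the work, as an engineer would, in place of code of your own. Each camera call takes 0.05 s, during which the arm holds its last target. There are 200 camera calls.

TASK

Take the long pine board out of the slotted rack and lean it against the low partition of the plywood stand, ready for packing: its lower end stays down, standing on the stand's base right up against the foot batten so that it cannot slide out, its broad face rests squarely on the partition's top edge, and it stays there by itself. Leave the shorter board standing in the rack.

Things in the scene. Friction and masses are not known exactly. Their poses are not given: they have to be found in the camera images.
- long_board_mid (a point): Centre of the long pine board, 50 wide x 16 thick x 280 mm long, 90 to 180 g, loose, standing on end in a slot of a fixed wooden rack, the tallest thing there (top 288 mm above the table). Slots are 45 mm deep with little play: lift it straight up 55 mm before moving sideways. Axes: x across the 50 mm width (level, along the slot), y through the thickness, z up along the length.
- long_board_foot (a point): Centre of the long board's lower end face (the end in the rack), 140 mm below its centre; same axes. The rack's three slots lie in a row along the boards' x axis, 75 mm apart; the other two hold the shorter board and a folded carton 130 mm tall, in any order, so nothing stands beside the long board's upper 85 mm and it comes out sideways freely once lifted. Things up to 95 mm tall stand between and beyond rack and stand.
- short_board_mid (a point): Centre of the shorter pine board (50 x 16 x 190 mm), standing on end in another slot of the same rack; it stays there. Axes as for the long board.
- stand: Fixed stand, origin on the table; x along its partition, y level towards it, z up. Base top at z = 10 mm. Partition: brown panel 240 mm wide, centred, near face at y = 44, top edge at z = 210, with posts behind to y = 80. Foot batten: strip 200 mm long, parallel, 22 mm high above the base, inner face at y = -44 mm. Foot at the batten, the board leans about 20 degrees to +y, its top 60 mm above the partition.

How it is judged:
By the outcome, as a careful person would: the job done as asked, in the order asked, and still so for the second after the job is handed in, with the robot touching nothing.
It also fails if it takes over 45 s, if anything falls off the work surface, if the arm or the gripper's body presses on something with over 40 N, if the wrist force passes 120 N, or if a joint passes its speed limit or range.

## Working session

There is one attempt and no reset: what is moved stays moved. The work goes in short steps, each a Python script; the robot and the scene stay as the last script left them, time stands still between calls to the robot, and variables do not carry over. Pictures are saved under pics/ and viewed, about 8 in all and at most 12, crops included, and the job is handed in when it is done.

```bash
ls; mkdir -p pics
cat > h.py <<'E'
import numpy as np, cv2
from workcell import arm, release, grasp, inverse_kinematics, telemetry, vision, job
from scipy.spatial.transform import Rotation as R
THINGS=["long_board_mid","long_board_foot","short_board_mid","stand"]
def proj(c,P):
    return cv2.projectPoints(np.float64(P).reshape(-1,1,3),np.float64(c["rvec"]),np.float64(c["tvec"]),np.float64(c["camera_matrix"]),None)[0].reshape(-1,2)
def ray(c,uv):
    Rm=cv2.Rodrigues(np.float64(c["rvec"]))[0]; o=-Rm.T@np.float64(c["tvec"]).ravel()
    d=Rm.T@np.linalg.inv(np.float64(c["camera_matrix"]))@np.array([uv[0],uv[1],1.]); return o,d/np.linalg.norm(d)
def atz(c,uv,z):
    o,d=ray(c,uv); return o+d*(z-o[2])/d[2]
def save(c,n,s=1.5,crop=None):
    im=c["img"][:,:,::-1]
    if crop: l,t,r,b=crop; im=im[t:b,l:r]
    cv2.imwrite(f"pics/{n}.png",cv2.resize(im,None,fx=s,fy=s,interpolation=cv2.INTER_CUBIC))
E
python3 - <<'E'
from h import *
print(arm.tcp_to_grasp, {k:np.round(v,3) for k,v in telemetry.observe().items()})
for n in ("side","top"):
    c=vision.capture(n); save(c,n+"0")
    print(n,"cam at",np.round(ray(c,(256,192))[0],3),np.round(ray(c,(256,192))[1],3), c["camera_matrix"][0][0])
    for t in THINGS:
        print(t,[(np.round(d["extent"]).tolist(),round(d["p"],2)) for d in vision.recognise(c,t)[:2]],[(np.round(d["position"],1).tolist(),round(d["p"],2)) for d in vision.place_of(c,t)[:3]])
E
```

```text
pics
0.0187 {'t': np.float64(0.0), 'joint_pos': array([1.323, 0.087, 0.175, 1.66 , 0.   , 1.571]), 'joint_velocities': array([-0.002, -0.   , -0.   , -0.001, -0.001,  0.002]), 'effort': array([ 1.0000e-03, -5.2039e+01,  4.6481e+01,  1.6000e-02,  0.0000e+00,
        0.0000e+00]), 'tool_pos': array([0.135, 0.533, 0.231]), 'eef_rot': array([-3.880e-01, -3.117e+00,  2.000e-03]), 'ft_force': array([ 0.001, -0.263, -0.511]), 'ft_torque': array([-0.023, -0.023, -0.042]), 'gripper_width': np.float64(0.086)}
side cam at [ 0.206 -0.521  0.607] [ 0.406  0.639 -0.654] 374.8975790016218
long_board_mid [([327.0, 157.0, 380.0, 282.0], 0.72), ([298.0, 223.0, 332.0, 298.0], 0.31)] [([230.9, 345.1], 0.78)]
long_board_foot [([329.0, 158.0, 383.0, 282.0], 0.79)] [([280.8, 338.6], 0.65)]
short_board_mid [([297.0, 225.0, 333.0, 298.0], 0.8)] [([269.4, 311.9], 0.58), ([229.9, 345.2], 0.21)]
stand [([157.0, 75.0, 275.0, 198.0], 0.71)] [([168.8, 220.1], 0.58)]
top cam at [ 0.354 -0.023  0.856] [ 0.247 -0.019 -0.969] 370.8741338167245
long_board_mid [([344.0, 142.0, 393.0, 204.0], 0.68)] [([177.4, 362.4], 0.66)]
long_board_foot [([344.0, 138.0, 392.0, 208.0], 0.84)] [([195.4, 344.7], 0.63)]
short_board_mid [([346.0, 198.0, 373.0, 238.0], 0.61)] [([217.5, 357.4], 0.57)]
stand [([68.0, 112.0, 184.0, 255.0], 0.8)] [([195.4, 152.4], 0.6)]
```

View pics/side0.png

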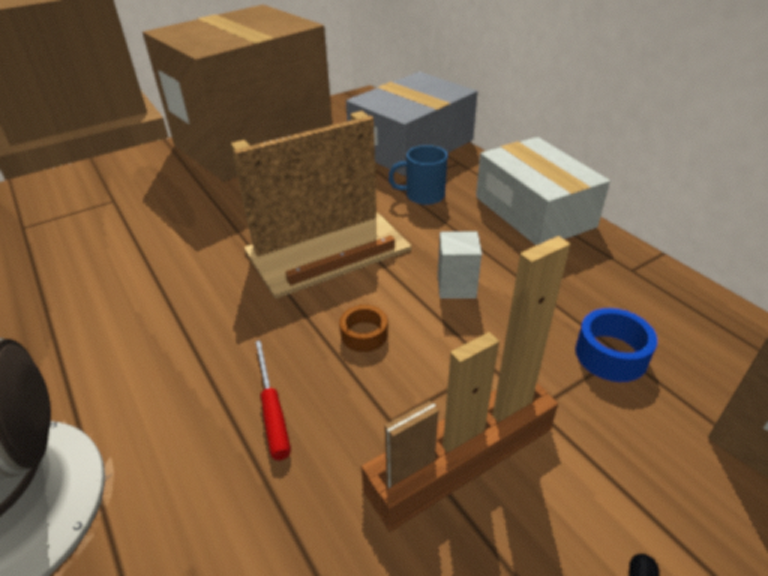

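View pics/top0.png

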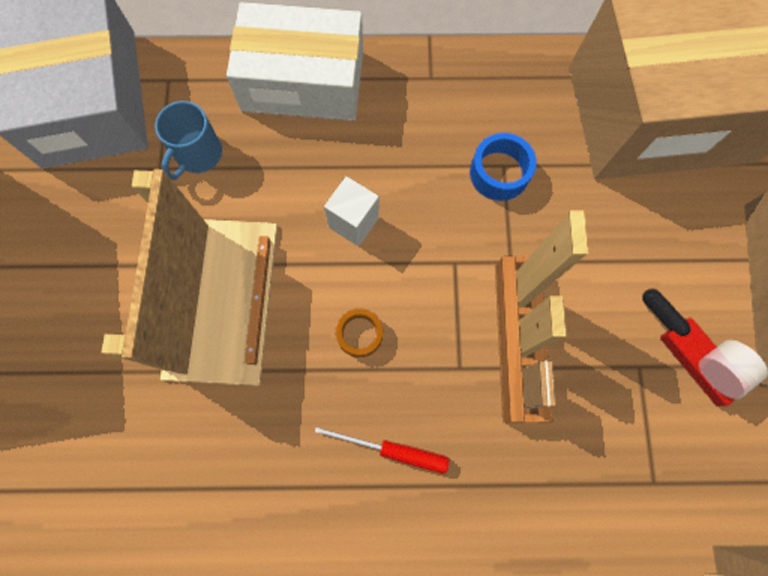

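The side view shows the long board rightmost in the rack, with its top at about (544,248) in the 1.5x picture. The stand is at about (320,210). The top view agrees: board top at (579,235), batten at (258,300). Next I fit poses and check them with overlays.

```bash
cat > fit.py <<'E'
from h import *
from scipy.optimize import least_squares
def T(p,P):
    P=np.atleast_2d(np.float64(P)); c,s=np.cos(p[2]),np.sin(p[2])
    return np.c_[p[0]+c*P[:,0]-s*P[:,1], p[1]+s*P[:,0]+c*P[:,1], P[:,2]]
def fit(p0,obs):  # obs: list (cam, pts3, uv)
    f=lambda p: np.concatenate([(proj(c,T(p,P))-np.array(uv)).ravel() for c,P,uv in obs])
    r=least_squares(f,p0,loss="soft_l1"); return r.x, np.round(f(r.x).reshape(-1,2),1)
def box(x0,x1,y0,y1,z0,z1):
    return np.array([[x,y,z] for z in(z0,z1) for x,y in((x0,y0),(x1,y0),(x1,y1),(x0,y1))],float)
def draw(c,p,B,im,s,off,col):
    q=(proj(c,T(p,B))-off)*s
    for a,b in [(0,1),(1,2),(2,3),(3,0),(4,5),(5,6),(6,7),(7,4),(0,4),(1,5),(2,6),(3,7)]:
        cv2.line(im,tuple(map(int,q[a].round())),tuple(map(int,q[b].round())),col,1,cv2.LINE_AA)
LB=box(-.025,.025,-.008,.008,.008,.288)
PART=box(-.12,.12,.044,.056,.01,.21); BAT=box(-.1,.1,-.056,-.044,.01,.032)
E
python3 - <<'E'
from fit import *
S=vision.capture("side");C=vision.capture("top")
bt=np.array([[0,0,.288]])
print("top z", atz(C,(386,156.7),.288), atz(S,(544/1.5,248/1.5),.288))
# stand
print([atz(C,np.array(u)/1.5,.032).round(3) for u in((261,237),(247,362))],[atz(C,np.array(u)/1.5,.21).round(3) for u in((161,172),(131,358))])
a=np.array
pb=box(-.025,.025,-.008,.008,.288,.288)[:4]
# top view: image up = +x, left=+y ; board x axis ~ world x
b,rb=fit([.5,-.12,0],[(C,pb[[1,2,3,0]],a([(585,211),(571,213),(574,261),(588,254)])/1.5),(S,pb[[1,2,3,0]],a([(569,243),(553,238),(518,252),(535,258)])/1.5)])
print("board",b.round(4),rb.tolist())
s,rs=fit([.5,.2,0.1],[(C,[[.1,-.044,.032],[-.1,-.044,.032],[.12,.044,.21],[-.12,.044,.21]],a([(261,237),(247,362),(161,172),(131,358)])/1.5),
 (S,[[-.12,.044,.01],[.12,.044,.01],[.12,.044,.21],[-.12,.044,.21]],a([(254,250),(377,216),(373,122),(238,153)])/1.5)])
print("stand",s.round(4),rs.tolist())
np.save("p.npy",[b,s])
out=[]
for c,crop in((C,(60,90,200,270)),(C,(320,120,420,300)),(S,(150,70,280,205)),(S,(230,150,390,350))):
    l,t,r,bb=crop;k=300/(bb-t);im=cv2.resize(c["img"][t:bb,l:r,::-1],None,fx=k,fy=k,interpolation=cv2.INTER_CUBIC)
    for p,B,col in((b,LB,(0,0,255)),(s,PART,(255,255,0)),(s,BAT,(0,255,0))): draw(c,p,B,im,k,a([l-.0,t-.0]),col)
    im=cv2.resize(im,(400,300)) if 0 else im[:, :400]; out.append(cv2.copyMakeBorder(im,0,300-im.shape[0],0,400-im.shape[1],cv2.BORDER_CONSTANT))
cv2.imwrite("pics/ov1.png",np.vstack([np.hstack(out[:2]),np.hstack(out[2:])]))
E
```

```text
top z [ 0.55609575 -0.24596131  0.288     ] [ 0.55906715 -0.24620056  0.288     ]
[array([0.648, 0.152, 0.032]), array([0.453, 0.164, 0.032])] [array([0.672, 0.244, 0.21 ]), array([0.437, 0.258, 0.21 ])]
board [ 5.583e-01 -2.464e-01  4.000e-04] [[-0.5, 0.3], [-0.9, -0.9], [0.1, -3.9], [0.7, 0.7], [-0.1, 0.4], [2.1, -1.7], [-0.1, 0.9], [-3.2, 2.8]]
stand [ 0.5538  0.2055 -0.0651] [[-1.3, -1.2], [-1.8, 0.8], [1.4, -2.1], [0.4, 0.3], [1.3, 4.9], [-0.5, 1.1], [0.1, -2.9], [-2.5, -0.0]]
```

View pics/ov1.png

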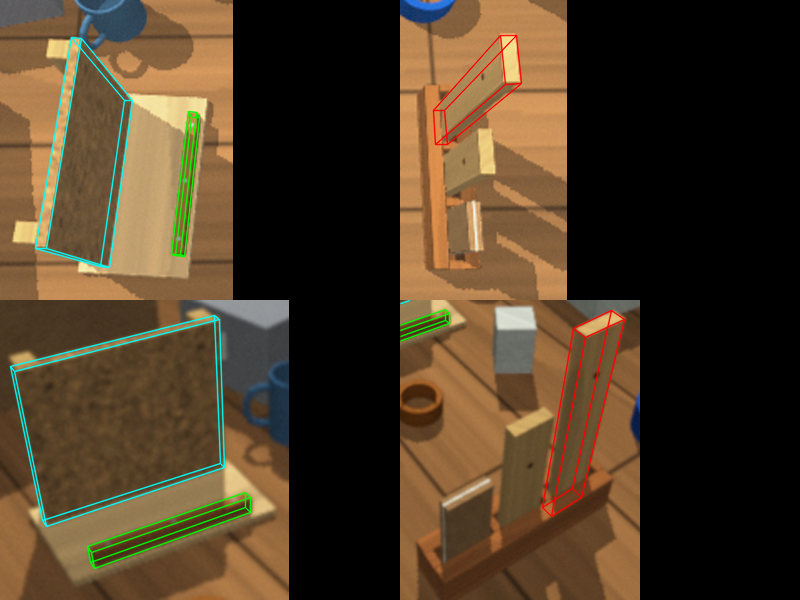

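Both overlays match to a couple of mm: the stand is at (0.554, 0.206) with yaw -0.065, the board at (0.558, -0.246) with yaw about 0. Next I check IK along the plan, then grasp and lift.

```bash
cat > plan.py <<'E'
from fit import *
B,S_=np.load("p.npy")
L=.241 # foot to TCP along board
def tool(yaw,th):  # board x axis along yaw, lean th to +y
    return R.from_euler("z",yaw)*R.from_euler("x",-th)*R.from_matrix(np.array([[-1,0,0],[0,1,0],[0,0,-1.]]).T)
def place(y,z,th,x=0.,l=None): # foot centre in stand frame, lean -> TCP, rotvec
    l=L if l is None else l
    P=T(S_,[x,y+l*np.sin(th),z+l*np.cos(th)])[0]
    return P,tool(S_[2],th).as_rotvec()
g=tool(B[2],0).as_rotvec()
E
python3 - <<'E'
from plan import *
d=np.deg2rad
W={"over":([B[0],B[1],.36],g),"grasp":([B[0],B[1],.249],g),"lift":([B[0],B[1],.375],g),
"abv":place(-.028,.14,d(15)),"down":place(-.028,.014,d(15)),"fin":place(-.0365,.0127,d(20)),"up":place(-.0365,.0127,d(20),l=.36)}
for k,(p,r) in W.items():
    q=inverse_kinematics(p,r); print(k,np.round(p,3),None if q is None else np.round(q,2))
def go(f,*a,**k):
    f(*a,**k); o=telemetry.observe(); print(round(o["t"],2),o["tool_pos"].round(4),o["ft_force"].round(1),round(o["gripper_width"],4)); return o
if all(inverse_kinematics(*w) is not None for w in W.values()):
    go(arm.servo_line,[.135,.533,.34],speed=.2)
    go(arm.move_pose,[B[0],B[1],.38],g)
    c=vision.capture("side"); save(c,"over")
E
```

```text
over [ 0.558 -0.246  0.36 ] [-0.42  0.36  0.76  1.97  0.   -0.42]
grasp [ 0.558 -0.246  0.249] [-0.42  0.25  0.39  1.72  0.   -0.42]
lift [ 0.558 -0.246  0.375] [-0.42  0.38  0.82  2.01  0.   -0.42]
abv [0.556 0.24  0.373] [ 0.51  0.55  1.04  2.2  -0.22  0.59]
down [0.556 0.24  0.247] [ 0.51  0.38  0.53  1.87 -0.22  0.59]
fin [0.557 0.251 0.239] [ 0.55  0.45  0.6   1.92 -0.28  0.65]
up [0.559 0.292 0.351] None
```

```bash
cat >> plan.py <<'E'
d=np.deg2rad
def go(f,*a,**k):
    f(*a,**k); o=telemetry.observe(); print(round(o["t"],2),o["tool_pos"].round(4),o["ft_force"].round(1),round(o["gripper_width"],4)); return o
E
python3 - <<'E'
from plan import *
for l in (.29,.3,.31,.33): print(l,inverse_kinematics(*place(-.0365,.0127,d(20),l=l)) is not None)
go(arm.servo_line,[.135,.533,.34],speed=.2)
go(arm.move_pose,[B[0],B[1],.38],g)
c=vision.capture("side"); save(c,"over",4,(310,90,440,235))
E
```

```text
0.29 True
0.3 True
0.31 True
0.33 True
1.69 [0.135  0.5331 0.339 ] [ 0.3 -0.2 -0.4] 0.0853
4.8 [ 0.5586 -0.2457  0.38  ] [ 0.6 -0.2  0.3] 0.0853
```

View pics/over.png

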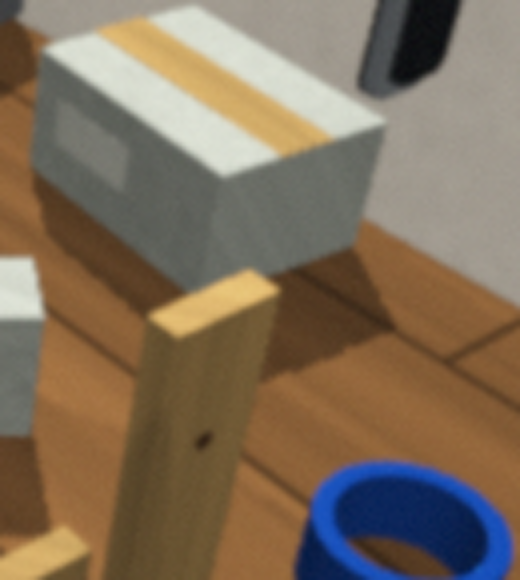

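The crop shows the board top free at about (215,303), with an open finger above it at (375,95). There is ample clearance to descend.

Run:
```python
from plan import *
go(arm.servo_line,[B[0],B[1],.249],speed=.12)
go(grasp,60)
go(arm.pause,.2)
o=go(arm.servo_line,[B[0],B[1],.269],speed=.06)
o=go(arm.servo_line,[B[0],B[1],.385],speed=.12)
c=vision.capture("side"); save(c,"lift",3,(290,60,470,260))
```

```text
6.09 [ 0.5585 -0.2465  0.2498] [-0.6  0.9  0.1] 0.0854
6.73 [ 0.5583 -0.2464  0.2491] [ 1.1 -0.2  0.8] 0.0155
6.93 [ 0.5583 -0.2464  0.2492] [-0.  -0.2  2.1] 0.0151
7.42 [ 0.5585 -0.2465  0.2691] [-0.  -0.1 -1.2] 0.0156
8.53 [ 0.5583 -0.2464  0.3844] [ 0.6  0.2 -1.3] 0.0153
```

View pics/lift.png

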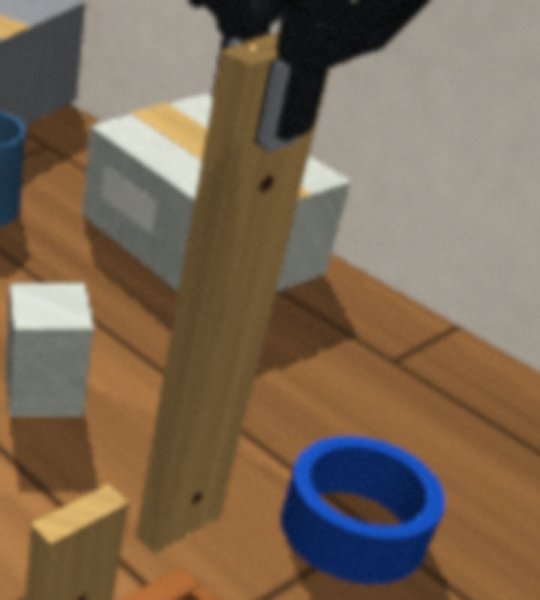

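The board is held and clear of the rack, with its foot at about (180,535) in the crop. Now I carry it over and lower it close to the base.

Run:
```python
from plan import *
p,r=place(-.028,.142,d(15)); go(arm.servo_line,p,speed=.2,rotation=r)
p,r=place(-.028,.024,d(15)); go(arm.servo_line,p,speed=.12)
fb=box(-.025,.025,-.008,.008,0,.28)
out=[]
for n,crop in(("side",(160,60,290,205)),("top",(60,90,200,246))):
    c=vision.capture(n);l,t,rr,bb=crop;k=4 if n=="side" else 3.7
    im=cv2.resize(c["img"][t:bb,l:rr,::-1],None,fx=k,fy=k,interpolation=cv2.INTER_CUBIC)[:, :400] if 0 else cv2.resize(c["img"][t:bb,l:rr,::-1],None,fx=3,fy=3,interpolation=cv2.INTER_CUBIC)
    o=telemetry.observe()
    # expected board wireframe
    Rb=R.from_euler("z",S_[2])*R.from_euler("x",-d(15)); F=T(S_,[0,-.028,.024])[0]
    W=Rb.apply(fb)+F; q=(proj(c,W)-[l,t])*3
    for a,b in [(0,1),(1,2),(2,3),(3,0),(0,4),(1,5),(2,6),(3,7)]: cv2.line(im,tuple(map(int,q[a])),tuple(map(int,q[b])),(0,0,255),1)
    draw(c,S_,BAT,im,3,np.array([l,t]),(0,255,0))
    out.append(cv2.copyMakeBorder(im,0,480-im.shape[0],0,0,cv2.BORDER_CONSTANT))
im=np.hstack(out); cv2.imwrite("pics/near.png",im[:, :800]); print(im.shape)
```

```text
11.17 [0.556  0.2393 0.3751] [ 0.2 -0.8 -1.8] 0.0153
12.3 [0.5562 0.2399 0.2576] [ 0.1 -0.1 -1.2] 0.0158
(480, 810, 3)
```

View pics/near.png

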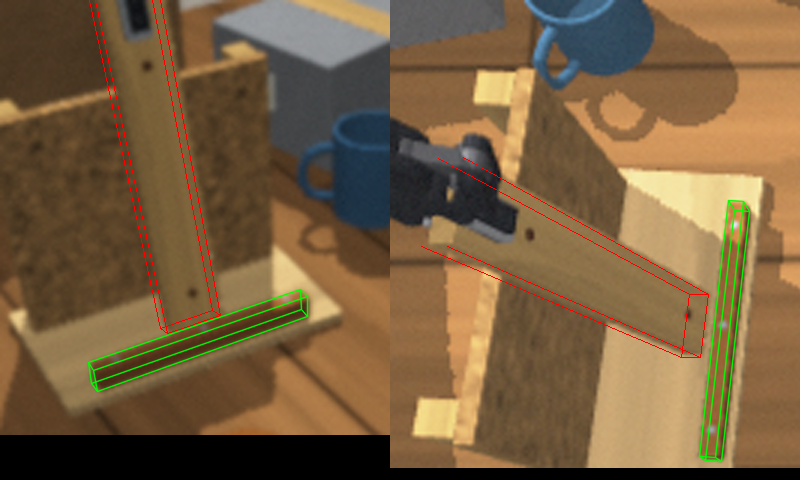

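The picture agrees with the prediction: the foot is just inside the batten and square to it. Now a guarded descent, a guarded push to the batten, then the tilt about the foot.

Run:
```python
from plan import *
def F(): return np.mean([telemetry.observe()["ft_force"] for _ in range(5)],0) 
ey=T([0,0,S_[2]],[0,1,0])[0]
f0=F(); print(f0.round(1))
z=.024; y=-.028
while z>.002:
    z-=.002 if z<.018 else .004; p,r=place(y,z,d(15)); arm.servo_line(p,speed=.04); f=F()-f0
    if f[2]>3: break
print("base",round(z,4),f.round(1))
z+=.001; 
while y>-.05:
    y-=.002; p,r=place(y,z,d(15)); arm.servo_line(p,speed=.04); f=F()-f0
    if f@ey>5: break
print("batten",round(y,4),f.round(1),(f@ey).round(1))
np.save("yz.npy",[y,z]); print(telemetry.observe()["t"])
```

```text
[-0.6 -0.1 -1.7]
base 0.01 [ 0.1  2.6 13.9]
batten -0.036 [ 0.8  5.3 12.2] 5.3
14.65
```

Run:
```python
from plan import *
def F(): return np.mean([telemetry.observe()["ft_force"] for _ in range(5)],0) 
ey=T([0,0,S_[2]],[0,1,0])[0]; f0=np.array([-.6,-.1,-1.7])
y,z=np.load("yz.npy"); z0=z+.0007
for a in np.arange(15.5,22.1,.5):
    th=d(a); zz=z0+.008*(np.sin(th)-np.sin(d(15))); yy=y+.008*(np.cos(th)-np.cos(d(15)))
    p,r=place(yy,zz,th); arm.servo_line(p,speed=.02,rotation=r); o=telemetry.observe(); f=F()-f0
    print(a,f.round(1),(f@ey).round(1),o["ft_torque"].round(2),round(o["t"],1))
    if f@ey<-3: break
np.save("fin.npy",[yy,zz,th])
out=[]
for n,(l,t,rr,bb) in(("side",(160,30,290,190)),("top",(60,90,195,246))):
    c=vision.capture(n); im=cv2.resize(c["img"][t:bb,l:rr,::-1],None,fx=3,fy=3,interpolation=cv2.INTER_CUBIC); out.append(cv2.copyMakeBorder(im,0,480-im.shape[0],0,0,cv2.BORDER_CONSTANT))
cv2.imwrite("pics/lean.png",np.hstack(out))
```

```text
15.5 [1.1 5.  9.9] 5.1 [ 1.29 -0.15  0.03] 14.9
16.0 [1.2 5.  9.2] 5.0 [ 1.29 -0.21  0.06] 15.2
16.5 [ 0.7  4.7 12.1] 4.7 [ 1.35 -0.1   0.06] 15.4
17.0 [ 1.4  5.2 11.5] 5.3 [ 1.36 -0.28  0.05] 15.7
17.5 [ 1.6  5.1 11.7] 5.2 [ 1.38 -0.19  0.08] 15.9
18.0 [ 2.   6.2 11.1] 6.3 [ 1.29 -0.16  0.03] 16.1
18.5 [ 1.2  6.  11.8] 6.1 [ 1.34 -0.15 -0.04] 16.4
19.0 [ 0.1  7.  12.1] 7.0 [ 1.39 -0.19  0.1 ] 16.6
19.5 [ 0.8  6.3 12.2] 6.4 [ 1.37 -0.17  0.05] 16.9
20.0 [ 1.2  6.  12.7] 6.0 [ 1.34 -0.18  0.1 ] 17.1
20.5 [ 1.9  5.  12.5] 5.1 [ 1.18 -0.15  0.05] 17.4
21.0 [ 0.8 -6.4 15.5] -6.3 [0.18 0.2  0.02] 17.6
```

View pics/lean.png

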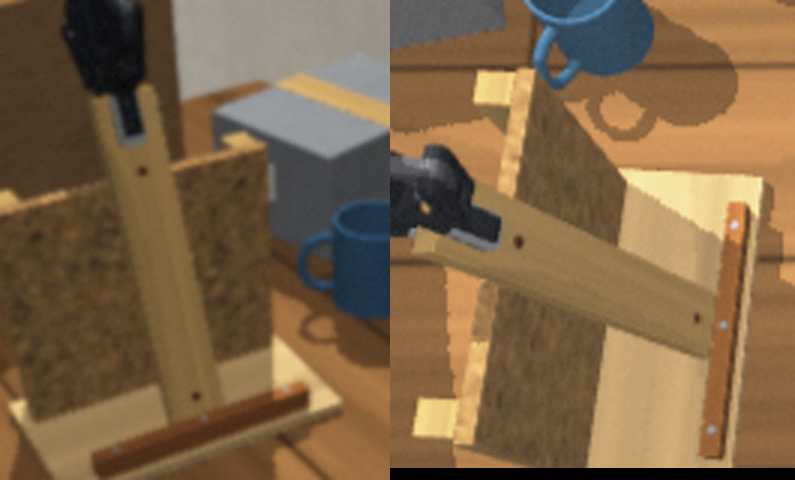

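The board is touching base, batten and partition: the normal force reversed at 21°. The picture shows it square, with the foot at the batten and the finger tips above the partition edge. Release, and retreat along the board.

Run:
```python
from plan import *
yy,zz,th=np.load("fin.npy")
go(release); go(arm.pause,.3)
p,r=place(yy,zz,th,l=.325); go(arm.servo_line,p,speed=.1)
q=telemetry.observe()["joint_pos"].copy(); 
p=np.array(p)+[-.12,-.0,.06]
try: go(arm.move_pose,[p[0]-.06,p[1],.42],tool(S_[2],0).as_rotvec())
except arm.MotionError as e: print(e)
arm.pause(.5)
out=[]
for n,(l,t,rr,bb) in(("side",(150,30,390,350)),("top",(60,90,400,290))):
    c=vision.capture(n); k=2 if n=="top" else 1.5
    im=cv2.resize(c["img"][t:bb,l:rr,::-1],None,fx=k,fy=k,interpolation=cv2.INTER_CUBIC) 
    if n=="top": im=im[:, :430]
    out.append(cv2.copyMakeBorder(im,0,480-im.shape[0],0,0,cv2.BORDER_CONSTANT))
    # predicted leaning board vs networks
    Rb=R.from_euler("z",S_[2])*R.from_euler("x",-d(20.05))
    for nm,s in(("long_board_foot",0),("long_board_mid",.14),):
        P=T(S_,[0,-.0365,.0127])[0]+Rb.apply([0,0,s]); print(n,nm,"pred uv",proj(c,P).round(1).tolist(),[(np.round(x["position"],1).tolist()[::-1],round(x["p"],2)) for x in vision.place_of(c,nm)[:2]])
    print([(np.round(x["position"],1).tolist()[::-1],round(x["p"],2)) for x in vision.place_of(c,"short_board_mid")[:2]])
cv2.imwrite("pics/fin.png",np.hstack(out))
```

```text
18.43 [0.557  0.2556 0.2374] [-0.2 -0.5 -0.3] 0.0853
18.73 [0.5571 0.2555 0.2375] [ 0.3  0.9 -0.3] 0.0856
19.73 [0.5591 0.2856 0.3155] [ 0.3  0.  -0.5] 0.0853
20.57 [0.3796 0.2856 0.4191] [ 0.2  0.8 -0.2] 0.0856
side long_board_foot pred uv [[225.3, 172.5]] []
side long_board_mid pred uv [[212.9, 119.7]] [([213.0, 120.0], 0.78)]
[([313.2, 270.7], 0.55)]
top long_board_foot pred uv [[166.5, 200.0]] [([165.7, 198.9], 0.95)]
top long_board_mid pred uv [[128.0, 183.7]] [([129.6, 183.5], 0.88)]
[([359.1, 216.3], 0.9)]
```

View pics/fin.png

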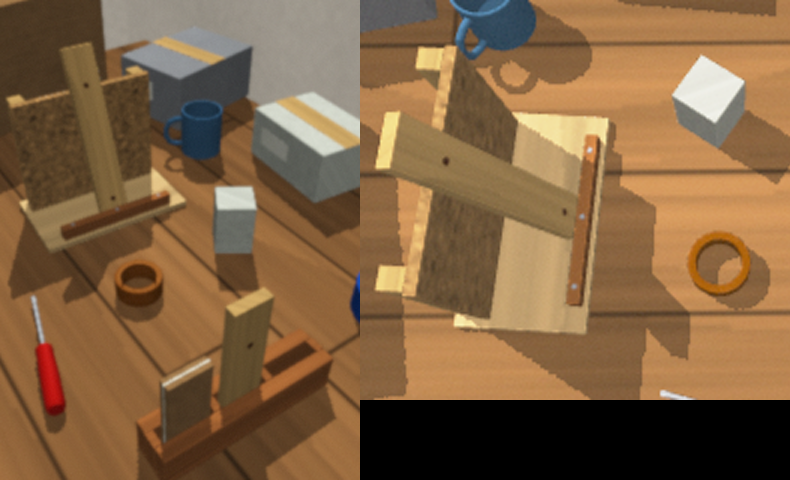

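The board leans by itself, square, with its foot at the batten, and the short board and carton are still in the rack. The network positions match the prediction within 2 px.

```bash
python3 -c "
from h import *
print(job.finish_job(), telemetry.observe()['t'])"
```

```text
the job is handed in; nothing more can be done
the job is handed in; nothing more can be done
```

The long board is out of the rack and leaning on the partition, and the job is handed in; the last reading before handing in was 20.6 s, against the 45 s limit.

- **What I did:** I gripped the board near its top, lifted it about 135 mm and carried it over. I then lowered it under force feedback until it met the base, pushed its foot against the batten and tilted it until it met the partition. Then I let go and backed away.
- **Forces:** The highest contact force I read was about 16 N.
- **Last checks:** About 2 s after release, the board stood by itself, with its foot at the batten and its face square on the partition's top edge. Board positions found by the networks in the images were within 2 px of the predicted 20° lean. The shorter board and the carton were still in the rack, nothing else had visibly moved in the last pictures, and the gripper was clear.
- **Disagreements:** In the final side picture the network did not report the board's foot; the top picture did. Contact with the partition came at about 20.5–21° commanded, against 20.05° calculated, which is within calibration error.

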